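# Put the tea tins back in their wells

### The arm

A 7-joint arm with a two-finger parallel gripper is mounted at the origin on the work surface. World frame = base frame: x ahead of the robot, y to its left, z up, the work surface at z = 0. Lengths are in m, angles in degrees, forces in N, time in s.
With the tool pointing down it reaches from about 0.425 to 0.875 m from the base axis. Payload 4.7 kg.
Tool frame: the origin (TCP) lies between the finger pads, 19 mm behind the fingertips; this is the grasp point; z points along the fingers, y is the line along which they close (so a half turn about z gives the same grasp; the last joint's range is limited). The gripper opens to 85 mm and grips with 20 to 120 N. Pads are 22 mm wide; open, the fingers measure 114 mm over their backs; the gripper's body (76 mm by 85 mm) begins 54 mm behind the grasp point. The pads swing forward as they close: fully open they stand 13 mm farther back than shut.
Start: joints at [-71.786, 18.392, -4.016, 83.108, 1.295, 78.541, -3.26], TCP at [0.194, 0.62, 0.25] pointing down, gripper open.
Joint ranges: [-163.93, 163.93], [-17.29, 119.83], [-79.2, 71.16], [3.27, 140.29], [-89.18, 269.18], [5.43, 117.66], [-154.24, 154.24]. Speed limits (degrees/s): [147.25, 147.25, 180, 180, 180, 180, 180].

### API

Orientations are given as [roll, pitch, yaw] about the fixed x, y, z axes, in that order (R = Rz(yaw) Ry(pitch) Rx(roll)).
In Python, from plant import robot, eyes, sign_off gives the robot as it stands.
- The arm moves only by the shell command python3 -m pendant 'ROWS' [FORCE]. ROWS is JSON, a list of rows, each a list of 7 numbers: the finger opening in m, from 0 to 0.0854, then the shift along the tool's x, y, z in m, then the turn, a rotation vector about the tool's x, y, z in degrees. In form: [[hand, tx, ty, tz, rx, ry, rz], ...]. A call has 1 to 5 rows; each row is the pose to reach, as a shift and turn from the pose commanded when the call began, along the tool's axes at that moment; what a row does not reach only later rows make up. A row lasts 1/10 s, in which the tool goes at most 50 mm and 8.59 degrees, less where a joint would pass 70% of its speed; a pose out of reach is approached as far as the arm can. A call with a gripper value outside its range is refused whole. The fingers move at their own pace and stop on an object; FORCE is the grip in N (left out, the last holds). Time passes only in rows, so rows that repeat a pose let the fingers close. It gives the time, the measured TCP pose, the force, the opening and the grip force at its end, in the units of the state.
- robot.sense(): the state, without advancing time (a new reading comes with each control period).
- eyes.read_camera(name): name is "side" or "top"; returns a dict with "img" (384x512x3 uint8, blue, green, red), "fx", "fy", "cx", "cy" (pixels), "pose" (4x4, takes a point from camera to world coordinates). Camera axes: x right, y down, z forward; pixel columns grow to the right and rows downward; lengths in m; the calibration is good to about 2 mm. A picture is of the moment at which its call begins. There is no depth.
- sign_off(): hands the job in; it is judged then, once.
Trained networks look in a picture, given as the dict that the camera call returned (one of the last four; its "shot" number tells which), for a name from the list of things; names that differ only in an ending like _2 or _b are one class to them, and where a whole thing is asked for, a point or a joint stands for the part that bears it (a point fixed in the world has none). Each returns a list of dicts, best first, with "score" (0 to 1); they miss things now and then, are a little off and sometimes report something else, mostly with a low value. They report only what shows in the picture. A call takes as long as a camera call. They do not tell look-alikes from the thing itself.
- eyes.look_for(picture, target): "extent" ([left, top, width, height] in pixels, round what is visible of it).
- eyes.silhouettes(picture, target): "pixels" (384x512 bool, what is visible of it) and "extent" ([left, top, width, height] in pixels, round what is visible of it).
The state is a dict: "t": time; "joint_pos": joint angles; "joint_vel": joint speeds; "joint_efforts": joint torques, N m; "eef_pos": TCP position; "orientation": TCP orientation; "force": force on the tool from outside, world axes, zero at the start; "torque": the same for the moment, N m; "opening": finger opening in m; "gripper_force": force on a finger pad.
Only numpy, scipy, OpenCV 4.12 (cv2) and the standard library are available. Lean on these libraries where they do the work, as an engineer would, in place of code of your own. Each camera call takes 0.05 s, during which the arm holds its last target. There are 200 camera calls.

### The job

Put the two loose steel tea tins away in the bamboo caddy: each tin goes upright, right down to the bottom, into the well that matches its diameter, which is the narrowest one it fits into. Let go of both.

Things in the scene. Friction and masses are not known exactly. Their poses are not given: they have to be found in the camera images.
- tin_narrow: Closed plain steel tea tin: upright smooth cylinder, 34 mm diameter, 95 mm tall, about 100 g, the lid groove only a mark. Stands loose on the ledge (z = 0), on the robot's side of the caddy. Origin: centre of its underside; z up its axis; yaw has no meaning. Hold it near the top, TCP about 72 mm above the underside, so that the fingers clear the caddy.
- tin_wide: Closed plain steel tea tin: upright smooth cylinder, 48 mm diameter, 95 mm tall, about 180 g, the lid groove only a mark. Stands loose on the ledge (z = 0), on the robot's side of the caddy. Origin: centre of its underside; z up its axis; yaw has no meaning. Hold it near the top, TCP about 72 mm above the underside, so that the fingers clear the caddy.
- caddy: Fixed light-bamboo block, 100 (x) by 310 (y) by 50 mm high, on the ledge, with four round flat-bottomed wells graded in size along its y axis at x = 0. Origin: centre of its underside; z up. Wells: diameter 30 mm at y = -126 mm, 44 at y = -63, 58 at y = +14, 72 at y = +105; all 35 mm deep (floor 15 mm above the ledge), with a 5 mm bevel round the mouth.
Mind the look-alikes: they are no part of the job. What is shaped like the tin_wide but yellow is not meant.

How it is judged (in metres and radians):
At the end, for the whole second after the job is handed in: The 34 mm tin stands in the 44 mm well and the 48 mm tin in the 58 mm well: underside within 10 mm of the well's centre along each caddy axis and within 7 mm of its floor's height, upright to 10 degrees, at rest (x of tin_narrow in the frame of caddy between -0.01 and 0.01 m and y of tin_narrow in the frame of caddy between -0.073 and -0.053 m and z of tin_narrow in the frame of caddy between 0.008 and 0.022 m and angle between each of tin_narrow, tin_wide's own z axis and vertical below 0.175 rad and linear speed of each of tin_narrow, tin_wide below 0.03 m/s and x of tin_wide in the frame of caddy between -0.01 and 0.01 m and y of tin_wide in the frame of caddy between 0.004 and 0.024 m and z of tin_wide in the frame of caddy between 0.008 and 0.022 m); the robot touches nothing.
It also fails if it takes over 54 s, if anything falls off the work surface, if the arm or the gripper's body presses on something with over 40 N, if the wrist force passes 120 N, or if a joint passes its speed limit or range.

## Working session

There is one attempt and no reset: what is moved stays moved. The work goes in short steps, Python scripts to look and compute and a shell command to move; the robot and the scene stay as the last step left them, time stands still between calls to the robot, and variables do not carry over. Pictures are saved under pics/ and viewed, at most 10 in all, crops included, and the job is handed in when it is done.

```bash
ls; mkdir -p pics; python3 - <<'E'
from plant import robot, eyes
import cv2,numpy as np
s=robot.sense();print(s['t'],s['eef_pos'],s['orientation'],s['opening'])
ims=[]
for n in('side','top'):
    p=eyes.read_camera(n);ims.append(p['img'])
    print(n,p['fx'],p['fy'],p['cx'],p['cy'],np.round(p['pose'],4).tolist())
    for t in('tin_narrow','tin_wide','caddy'):
        print(t,[(round(d['score'],2),[int(v) for v in d['extent']]) for d in eyes.look_for(p,t)])
    cv2.imwrite(f'pics/{n}0.png',p['img'])
E
```

```text
pics
0.0 [0.19434183 0.61972495 0.24891595] [-1.79890770e+02  5.75895377e-03  1.62595400e+02] 0.08517125746528391
side 499.6635741894709 499.6635741894709 257.5628300655314 198.90010297214732 [[0.7664, -0.4763, 0.431, 0.0855], [-0.6423, -0.5581, 0.5254, -0.5841], [-0.0097, -0.6795, -0.7336, 0.8875], [0.0, 0.0, 0.0, 1.0]]
tin_narrow [(0.89, [175, 187, 22, 39])]
tin_wide [(0.97, [192, 207, 25, 44]), (0.63, [229, 231, 22, 45])]
caddy [(0.76, [236, 151, 129, 98])]
top 388.98234813521935 388.98234813521935 250.81430997305446 198.23790666301485 [[0.0018, -0.9964, 0.0851, 0.4892], [-0.9996, 0.0005, 0.0274, -0.0144], [-0.0273, -0.0851, -0.996, 0.8142], [0.0, 0.0, 0.0, 1.0]]
tin_narrow []
tin_wide [(0.96, [224, 249, 29, 26]), (0.64, [279, 238, 34, 31]), (0.41, [185, 249, 23, 15])]
caddy [(0.9, [182, 103, 163, 80])]
```

View pics/side0.png

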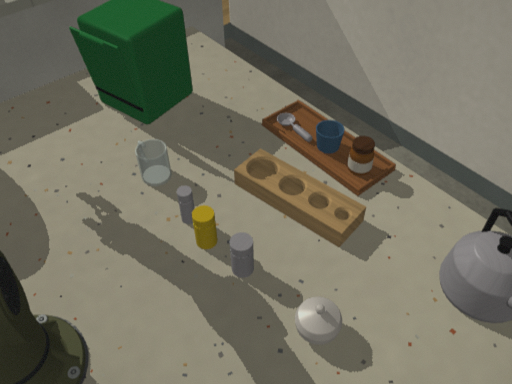

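View pics/top0.png

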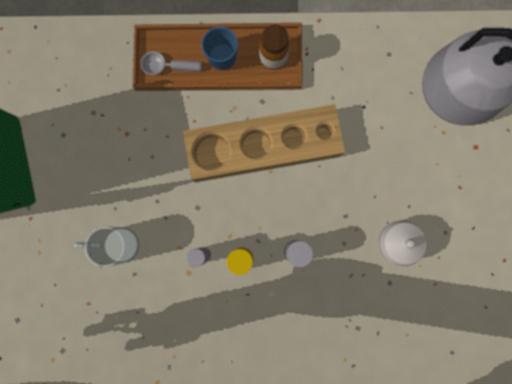

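Side view: the narrow steel tin is at (186,205), the yellow look-alike at (205,228), the wide steel tin at (242,256) and the caddy around (298,195). Top view: narrow tin (197,257), yellow (240,262), wide steel (299,253), with the caddy wells running from large (211,152) to small (324,131).
Candidates for tin_wide are yellow at (240,262) and grey steel at (299,253) in the top view. The grey one fits, because the task says steel and rules out yellow. I'll confirm this in a crop.

```bash
python3 - <<'E'
import cv2
a=cv2.imread('pics/top0.png')[225:285,170:330]
b=cv2.imread('pics/side0.png')[175:285,165:275]
c=cv2.imread('pics/top0.png')[98:188,175:355]
import numpy as np
u=lambda i,k:cv2.resize(i,None,fx=k,fy=k,interpolation=cv2.INTER_CUBIC)
a=u(a,4);c=u(c,4)
out=np.zeros((600,720,3),np.uint8);out[:240,:640]=a;out[240:600,:720]=c
cv2.imwrite('pics/crop1.png',out)
d=u(cv2.imread('pics/side0.png')[145:285,170:370],4)
cv2.imwrite('pics/crop2.png',d)
E
```

```text
(no output)
```

View pics/crop1.png

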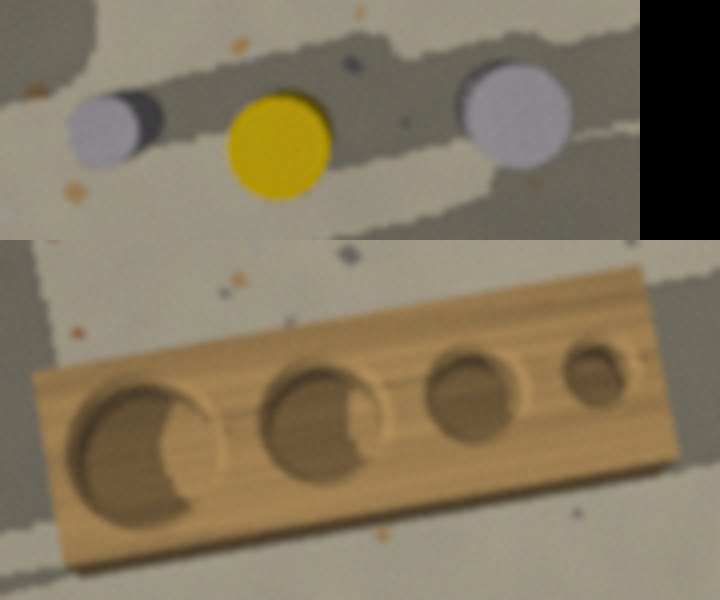

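View pics/crop2.png

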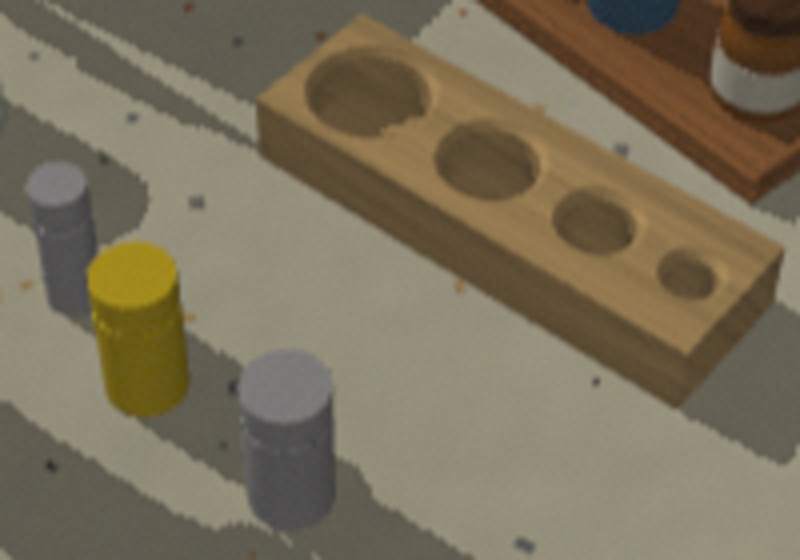

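The crop confirms it: the wide grey steel tin is in the top view at (299,253) and side view at (241,242), and the same-size yellow one is the look-alike. The narrow steel tin is at top (196,257) and side (184,191). Next I'll triangulate the tops and fit the caddy.

```bash
python3 - <<'E'
from plant import robot, eyes
import cv2,numpy as np
from scipy.optimize import least_squares
cams={n:eyes.read_camera(n) for n in('top','side')}
def proj(n,P):
    c=cams[n];Q=(np.atleast_2d(P)-c['pose'][:3,3])@c['pose'][:3,:3]
    return np.c_[c['fx']*Q[:,0]/Q[:,2]+c['cx'],c['fy']*Q[:,1]/Q[:,2]+c['cy']]
T=lambda p:np.array([170+p[0]/4-.4,225+p[1]/4-.4]); C=lambda p:np.array([175+p[0]/4-.4,98+(p[1]-240)/4-.4]); S=lambda p:np.array([170+p[0]/4-.4,145+p[1]/4-.4])
for nm,t,s in(('narrow',(104,132),(58.5,185)),('wide',(518,116),(286.5,386))):
    r=least_squares(lambda P:np.r_[(proj('top',P)[0]-T(t)),(proj('side',P)[0]-S(s))],[.4,0,.1])
    r2=least_squares(lambda P:np.r_[(proj('top',[*P,.095])[0]-T(t)),(proj('side',[*P,.095])[0]-S(s))],[.4,0])
    print(nm,r.x.round(4),r.fun.round(2),r2.x.round(4))
loc=np.array([[.05,.155],[.05,-.155],[-.05,-.155],[-.05,.155]])
tp=np.array([C(p) for p in[(34,373),(638,267),(680,457),(69,568)]]);sp=np.array([S(p) for p in[(362,15),(783,250),(690,355),(258,102)]])
well=np.array([[0,.105],[0,.014],[0,-.063],[0,-.126]])
def pts(v,l):
    c,s=np.cos(v[2]),np.sin(v[2]);return np.c_[l@np.array([[c,s],[-s,c]])+v[:2],np.full(len(l),v[3])]
f=lambda v:np.r_[(proj('top',pts(v,loc))-tp).ravel(),(proj('side',pts(v,loc))-sp).ravel()]
r=least_squares(f,[.6,0,.1,.05]);v=r.x
print('caddy',v.round(4),np.degrees(v[2]));print(r.fun.reshape(-1,2).round(1).tolist())
for n in cams:
    g=(lambda q:(proj(n,pts([*q,.05],loc))-(tp if n=='top' else sp)).ravel())
    q=least_squares(g,v[:3]).x;print(n,q.round(4))
    p=proj(n,pts(v,well));print('well px',((p-([175,98] if n=='top' else [170,145])+.4)*4+([0,240] if n=='top' else [0,0])).round().tolist())
print('wells 44,58',pts(v,well)[[2,1]].round(4).tolist())
E
```

```text
narrow [0.442  0.1059 0.097 ] [ 0.32 -0.43 -0.65 -0.03] [0.4422 0.1066]
wide [ 0.4502 -0.0837  0.0964] [ 0.41 -0.58 -0.78  0.06] [ 0.4503 -0.0835]
caddy [ 0.669  -0.0181  0.177   0.0505] 10.139898152935073
[[-0.1, -0.2], [1.0, -1.3], [0.3, -0.3], [-0.9, -0.4], [-0.6, 0.6], [0.5, 0.1], [-1.0, 0.8], [-1.1, 0.2]]
top [ 0.668  -0.0179  0.177 ]
well px [[148.0, 451.0], [327.0, 419.0], [479.0, 391.0], [604.0, 369.0]]
side [ 0.6715 -0.0175  0.1763]
well px [[370.0, 95.0], [490.0, 163.0], [598.0, 225.0], [692.0, 278.0]]
wells 44,58 [[0.6801, -0.0801, 0.0505], [0.6666, -0.0043, 0.0505]]
```

Triangulated tin tops come out at 97 and 96 mm, matching the 95 mm in the text. The caddy top is at 50.5 mm and its yaw is 10.1°. I'll move to hover over the narrow tin with tool yaw 90, so the fingers close along world x, clear of the yellow tin.

```bash
r='[0.0854,-0.39,-0.416,0,0,0,72.6]'; python3 -m pendant '[[0.0854,-0.39,-0.416,0,0,0,72.6],[0.0854,-0.39,-0.416,0,0,0,72.6],[0.0854,-0.39,-0.416,0,0,0,72.6],[0.0854,-0.39,-0.416,0,0,0,72.6],[0.0854,-0.39,-0.416,0,0,0,72.6]]' 30
```

```text
t: 1.0
eef_pos: [0.3038, 0.3932, 0.2503]
orientation: [180.0, -0.0, 119.3]
force: [1.0, -0.1, 0.8]
opening: 0.0853
gripper_force: 0.0
```

```bash
cat > go.py <<'E'
import sys,numpy as np
from plant import robot
from scipy.spatial.transform import Rotation as R
def go(x,y,z,yaw=90):
    s=robot.sense();A=R.from_euler('xyz',s['orientation'],degrees=True);B=R.from_euler('xyz',[180,0,yaw],degrees=True)
    print('t',s['t'],np.round(s['eef_pos'],4),'shift',A.inv().apply(np.array([x,y,z])-s['eef_pos']).round(4),'turn',(A.inv()*B).as_rotvec(degrees=True).round(2))
if __name__=='__main__': go(*map(float,sys.argv[1:]))
E
python3 go.py .442 .106 .2
```

```text
t 1.0 [0.3038 0.3932 0.2503] shift [-0.3181 -0.0199  0.0501] turn [ 0.03 -0.04 29.27]
```

```bash
python3 -m pendant '[[0.0854,-0.318,-0.020,0.05,0,0,29.3],[0.0854,-0.318,-0.020,0.05,0,0,29.3],[0.0854,-0.318,-0.020,0.05,0,0,29.3],[0.0854,-0.318,-0.020,0.05,0,0,29.3],[0.0854,-0.318,-0.020,0.05,0,0,29.3]]' && python3 go.py .442 .106 .2
```

```text
t: 1.5
eef_pos: [0.4121, 0.1713, 0.2115]
orientation: [179.9, -0.1, 90.3]
force: [0.9, 0.2, -0.2]
opening: 0.0854
gripper_force: 0.0
t 1.5 [0.4121 0.1713 0.2115] shift [-0.0654  0.0297  0.0114] turn [ 0.06 -0.07  0.25]
```

```bash
python3 -m pendant '[[0.0854,-0.065,0.03,0.012,0,0,0.2],[0.0854,-0.065,0.03,0.012,0,0,0.2],[0.0854,-0.065,0.03,0.012,0,0,0.2],[0.0854,-0.065,0.03,0.012,0,0,0.2]]' && python3 go.py .442 .106 .073
```

```text
t: 1.9
eef_pos: [0.4417, 0.1086, 0.1994]
orientation: [-180.0, -0.0, 90.1]
force: [-0.1, 0.4, 0.2]
opening: 0.0855
gripper_force: 0.0
t 1.9 [0.4417 0.1086 0.1994] shift [-0.0027  0.0003  0.1264] turn [-0.   -0.05  0.07]
```

```bash
python3 -m pendant '[[0.0854,-0.002,0,0.03,0,0,0],[0.0854,-0.002,0,0.06,0,0,0],[0.0854,-0.002,0,0.1,0,0,0],[0.0854,-0.002,0,0.127,0,0,0],[0.0854,-0.002,0,0.127,0,0,0]]' && python3 go.py .442 .106 .073
```

```text
t: 2.4
eef_pos: [0.4383, 0.1072, 0.0692]
orientation: [-179.6, 0.2, 90.3]
force: [-1.2, -0.5, -0.8]
opening: 0.0856
gripper_force: 0.0
t 2.4 [0.4383 0.1072 0.0692] shift [-0.0012  0.0036 -0.0038] turn [-0.39  0.16  0.3 ]
```

```bash
python3 - <<'E'
from plant import eyes
import cv2,numpy as np
a=eyes.read_camera('top')['img'][200:300,140:340];b=eyes.read_camera('side')['img'][160:290,130:330]
u=lambda i:cv2.resize(i,(500,int(i.shape[0]*2.5)),interpolation=cv2.INTER_CUBIC)
cv2.imwrite('pics/g1.png',np.vstack([u(a),u(b)]))
E
```

```text
(no output)
```

View pics/g1.png

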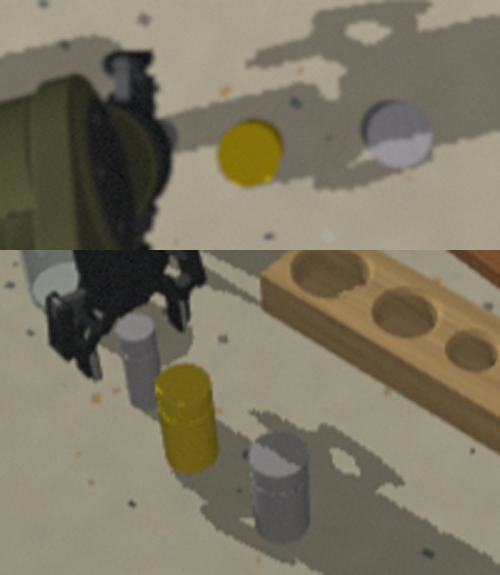

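The narrow tin (crop, lower half, about (140,350)) stands upright between the two open fingers, and the yellow tin is clear. Closing on it.

```bash
python3 -m pendant '[[0.02,-0.001,0.002,-0.003,0,0,0],[0.02,-0.001,0.002,-0.003,0,0,0],[0.02,-0.001,0.002,-0.003,0,0,0],[0.02,-0.001,0.002,-0.003,0,0,0],[0.02,-0.001,0.002,-0.003,0,0,0]]' 40 && python3 -m pendant '[[0.02,0,0,0,0,0,0],[0.02,0,0,0,0,0,0],[0.02,0,0,0,0,0,0],[0.02,0,0,0,0,0,0]]'
```

```text
t: 3.0
eef_pos: [0.4444, 0.1056, 0.0763]
orientation: [179.9, -0.1, 90.1]
force: [-1.8, 0.6, 6.0]
opening: 0.033
gripper_force: 39.3
t: 3.4
eef_pos: [0.4444, 0.1056, 0.0762]
orientation: [179.9, -0.1, 90.1]
force: [-0.9, 0.6, 7.2]
opening: 0.033
gripper_force: 39.3
```

```bash
python3 -m pendant '[[0.02,0,0,-0.02,0,0,0],[0.02,0,0,-0.05,0,0,0],[0.02,0,0,-0.09,0,0,0],[0.02,0,0,-0.11,0,0,0],[0.02,0,0,-0.11,0,0,0]]' && python3 go.py .680 -.0801 .186
```

```text
t: 3.9
eef_pos: [0.4457, 0.1059, 0.1883]
orientation: [179.7, -0.2, 90.1]
force: [-0.1, -0.1, -1.0]
opening: 0.0326
gripper_force: 39.9
t 3.9 [0.4457 0.1059 0.1883] shift [-0.1865  0.2339  0.0031] turn [ 0.32 -0.18  0.12]
```

```bash
python3 -m pendant '[[0.02,-0.02,0.025,0,0,0,0],[0.02,-0.044,0.055,0,0,0,0],[0.02,-0.072,0.09,0,0,0,0],[0.02,-0.1,0.125,0,0,0,0],[0.02,-0.128,0.16,0,0,0,0]]' && python3 -m pendant '[[0.02,-0.024,0.03,0,0,0,0],[0.02,-0.044,0.055,0,0,0,0],[0.02,-0.055,0.07,0,0,0,0],[0.02,-0.058,0.073,0,0,0,0],[0.02,-0.058,0.073,0,0,0,0]]' && python3 -m pendant '[[0.02,0,0,0,0,0,0],[0.02,0,0,0,0,0,0]]' && python3 go.py .680 -.0801 .13
python3 - <<'E'
from plant import eyes
import cv2,numpy as np
a=eyes.read_camera('top')['img'][80:230,170:370];b=eyes.read_camera('side')['img'][100:250,200:400]
u=lambda i:cv2.resize(i,(400,int(i.shape[0]*2)),interpolation=cv2.INTER_CUBIC)
cv2.imwrite('pics/g2.png',np.hstack([u(a),u(b)]))
E
```

```text
t: 4.4
eef_pos: [0.6045, -0.0233, 0.1836]
orientation: [-179.9, 0.0, 90.2]
force: [0.1, 0.2, -1.0]
opening: 0.0333
gripper_force: 39.9
t: 4.9
eef_pos: [0.6764, -0.0807, 0.1835]
orientation: [-179.8, 0.0, 90.1]
force: [-0.0, 0.1, -0.9]
opening: 0.0329
gripper_force: 40.0
t: 5.1
eef_pos: [0.6766, -0.0788, 0.1852]
orientation: [-180.0, -0.1, 90.2]
force: [-0.4, 0.1, -0.8]
opening: 0.0332
gripper_force: 40.0
t 5.1 [ 0.6766 -0.0788  0.1852] shift [-0.0014  0.0035  0.0552] turn [-0.03 -0.07  0.21]
```

View pics/g2.png

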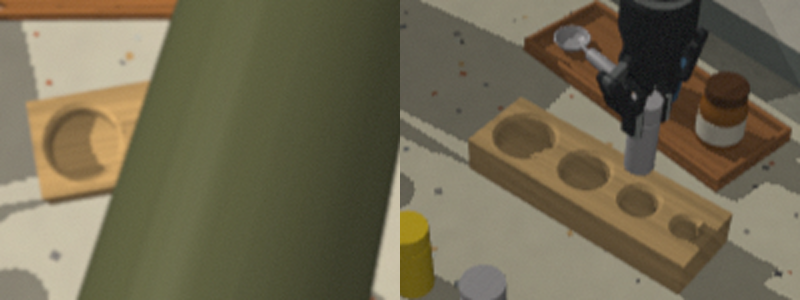

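The tin hangs upright over the 44 mm well (side crop, tin bottom at (640,168), well at (638,200)). Lowering it.

```bash
python3 -m pendant '[[0.02,-0.001,0.003,0.02,0,0,0],[0.02,-0.001,0.003,0.04,0,0,0],[0.02,-0.001,0.003,0.053,0,0,0],[0.02,-0.001,0.003,0.053,0,0,0],[0.02,-0.001,0.003,0.053,0,0,0]]' && python3 go.py .680 -.0801 .092
```

```text
t: 5.7
eef_pos: [0.6803, -0.081, 0.1327]
orientation: [180.0, -0.0, 90.1]
force: [-0.3, 0.8, -1.1]
opening: 0.0332
gripper_force: 40.0
t 5.7 [ 0.6803 -0.081   0.1327] shift [ 0.0009 -0.0003  0.0407] turn [ 0.02 -0.    0.14]
```

```bash
python3 -m pendant '[[0.02,0,0,0.007,0,0,0],[0.02,0,0,0.014,0,0,0],[0.02,0,0,0.021,0,0,0],[0.02,0,0,0.026,0,0,0],[0.02,0,0,0.026,0,0,0]]' && python3 go.py .680 -.0801 .092
```

```text
t: 6.2
eef_pos: [0.6795, -0.081, 0.105]
orientation: [-179.9, -0.0, 90.1]
force: [0.6, 0.9, -1.2]
opening: 0.0331
gripper_force: 40.0
t 6.2 [ 0.6795 -0.081   0.105 ] shift [0.0009 0.0005 0.013 ] turn [-0.11 -0.01  0.12]
```

Contact-free down to about 29 mm under the tin, so it's inside the well. On to the floor.

```bash
python3 -m pendant '[[0.02,0,0,0.004,0,0,0],[0.02,0,0,0.008,0,0,0],[0.02,0,0,0.012,0,0,0],[0.02,0,0,0.014,0,0,0],[0.02,0,0,0.014,0,0,0]]' && python3 go.py .680 -.0801 .092
```

```text
t: 6.7
eef_pos: [0.68, -0.0812, 0.0919]
orientation: [-180.0, -0.0, 90.1]
force: [0.2, 0.4, -1.7]
opening: 0.0332
gripper_force: 40.2
t 6.7 [ 0.68   -0.0812  0.0919] shift [ 0.0011 -0.     -0.0001] turn [-0.03 -0.    0.12]
```

```bash
python3 -m pendant '[[0.02,0,0,0.002,0,0,0],[0.02,0,0,0.003,0,0,0],[0.02,0,0,0.003,0,0,0]]' && python3 -m pendant '[[0.05,0,0,0,0,0,0],[0.0854,0,0,0,0,0,0],[0.0854,0,0,0,0,0,0],[0.0854,0,0,0,0,0,0],[0.0854,0,0,0,0,0,0]]' && python3 -m pendant '[[0.0854,0,0,-0.02,0,0,0],[0.0854,0,0,-0.05,0,0,0],[0.0854,0,0,-0.09,0,0,0],[0.0854,0,0,-0.12,0,0,0],[0.0854,0,0,-0.12,0,0,0]]'; python3 go.py .4502 -.0837 .2
```

```text
t: 7.0
eef_pos: [0.6805, -0.0814, 0.0914]
orientation: [180.0, -0.0, 90.1]
force: [-2.9, 1.5, 7.4]
opening: 0.0328
gripper_force: 41.2
t: 7.5
eef_pos: [0.6801, -0.0811, 0.0891]
orientation: [-180.0, -0.0, 90.1]
force: [0.3, -0.0, 0.5]
opening: 0.0852
gripper_force: 0.0
t: 8.0
eef_pos: [0.6828, -0.0821, 0.215]
orientation: [179.5, 0.0, 90.1]
force: [-0.3, -0.5, -0.1]
opening: 0.0853
gripper_force: 0.0
t 8.0 [ 0.6828 -0.0821  0.215 ] shift [-0.0011 -0.2327  0.0128] turn [0.52 0.03 0.11]
```

The tin touched the floor and was released. Next, hover over the wide tin.

```bash
python3 -m pendant '[[0.0854,0,-0.03,0,0,0,0],[0.0854,0,-0.07,0,0,0,0],[0.0854,-0.001,-0.115,0,0,0,0],[0.0854,-0.001,-0.16,0,0,0,0],[0.0854,-0.001,-0.2,0,0,0,0]]' && python3 -m pendant '[[0.0854,0,-0.02,0.01,0,0,0],[0.0854,0,-0.032,0.012,0,0,0],[0.0854,0,-0.032,0.012,0,0,0],[0.0854,0,-0.032,0.012,0,0,0]]' && python3 go.py .4502 -.0837 .073
python3 - <<'E'
from plant import eyes
import cv2,numpy as np
a=eyes.read_camera('top')['img'][80:280,170:370];b=eyes.read_camera('side')['img'][130:330,180:380]
u=lambda i:cv2.resize(i,(400,400),interpolation=cv2.INTER_CUBIC)
cv2.imwrite('pics/g3.png',np.hstack([u(a),u(b)]))
E
```

```text
t: 8.5
eef_pos: [0.4777, -0.0826, 0.2081]
orientation: [-179.9, -0.0, 90.1]
force: [0.2, -0.1, 1.9]
opening: 0.0855
gripper_force: 0.0
t: 8.9
eef_pos: [0.4486, -0.0826, 0.1973]
orientation: [179.9, -0.0, 90.1]
force: [-0.4, 0.1, -0.3]
opening: 0.0855
gripper_force: 0.0
t 8.9 [ 0.4486 -0.0826  0.1973] shift [-0.0012  0.0015  0.1243] turn [ 0.05 -0.02  0.13]
```

View pics/g3.png

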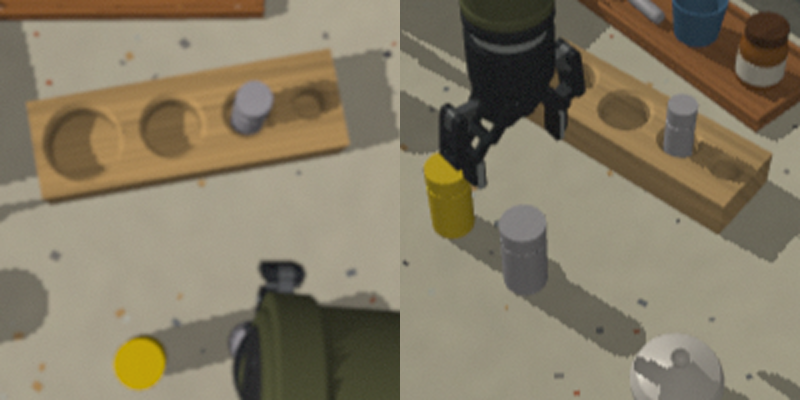

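The narrow tin stands upright in the 44 mm well (top crop (250,105), side crop (680,125)). The wide steel tin (side crop (523,250)) is untouched below the gripper. Descending onto it.

```bash
python3 -m pendant '[[0.0854,-0.001,0.002,0.03,0,0,0],[0.0854,-0.001,0.002,0.06,0,0,0],[0.0854,-0.001,0.002,0.1,0,0,0],[0.0854,-0.001,0.002,0.123,0,0,0],[0.0854,-0.001,0.002,0.123,0,0,0]]' && python3 -m pendant '[[0.035,0,0,0,0,0,0],[0.035,0,0,0,0,0,0],[0.035,0,0,0,0,0,0],[0.035,0,0,0,0,0,0],[0.035,0,0,0,0,0,0]]' 45 && python3 -m pendant '[[0.035,0,0,0,0,0,0],[0.035,0,0,0,0,0,0]]'
```

```text
t: 9.5
eef_pos: [0.4481, -0.0839, 0.0713]
orientation: [-179.6, 0.1, 90.1]
force: [-0.7, 0.0, -0.1]
opening: 0.0857
gripper_force: 0.0
t: 10.0
eef_pos: [0.4516, -0.0838, 0.0759]
orientation: [179.8, -0.0, 90.1]
force: [-1.6, -0.4, 5.6]
opening: 0.0468
gripper_force: 45.7
t: 10.2
eef_pos: [0.4517, -0.0837, 0.0759]
orientation: [179.8, -0.0, 90.1]
force: [-1.4, -1.0, 6.2]
opening: 0.0468
gripper_force: 45.7
```

```bash
python3 -m pendant '[[0.035,0,0,-0.02,0,0,0],[0.035,0,0,-0.05,0,0,0],[0.035,0,0,-0.09,0,0,0],[0.035,0,0,-0.12,0,0,0],[0.035,0,0,-0.12,0,0,0]]' && python3 -m pendant '[[0.035,0.008,0.02,0,0,0,0],[0.035,0.02,0.055,0,0,0,0],[0.035,0.035,0.095,0,0,0,0],[0.035,0.05,0.135,0,0,0,0],[0.035,0.063,0.17,0,0,0,0]]' && python3 -m pendant '[[0.035,0.008,0.02,0,0,0,0],[0.035,0.016,0.04,0,0,0,0],[0.035,0.016,0.044,0,0,0,0],[0.035,0.016,0.044,0,0,0,0],[0.035,0.016,0.044,0,0,0,0]]' && python3 go.py .6666 -.0043 .13
```

```text
t: 10.7
eef_pos: [0.4531, -0.0839, 0.1989]
orientation: [179.5, -0.1, 90.1]
force: [1.0, 0.2, -2.1]
opening: 0.0471
gripper_force: 46.8
t: 11.2
eef_pos: [0.6214, -0.0188, 0.1929]
orientation: [-179.9, -0.0, 90.2]
force: [0.5, 0.4, -0.9]
opening: 0.0471
gripper_force: 46.8
t: 11.7
eef_pos: [0.6629, -0.0054, 0.1938]
orientation: [-179.9, 0.0, 90.0]
force: [-0.2, -1.0, -1.3]
opening: 0.0472
gripper_force: 47.0
t 11.7 [ 0.6629 -0.0054  0.1938] shift [0.0011 0.0038 0.0638] turn [-0.08  0.02  0.04]
```

```bash
python3 -m pendant '[[0.035,0.001,0.003,0.02,0,0,0],[0.035,0.001,0.003,0.04,0,0,0],[0.035,0.001,0.003,0.06,0,0,0],[0.035,0.001,0.003,0.062,0,0,0],[0.035,0.001,0.003,0.062,0,0,0]]' && python3 go.py .6666 -.0043 .105
```

```text
t: 12.2
eef_pos: [0.6662, -0.0037, 0.1325]
orientation: [-180.0, -0.0, 90.1]
force: [0.5, 0.1, -0.4]
opening: 0.047
gripper_force: 47.0
t 12.2 [ 0.6662 -0.0037  0.1325] shift [-0.0006  0.0004  0.0275] turn [-0.04 -0.02  0.08]
```

```bash
python3 -m pendant '[[0.035,0,0,0.007,0,0,0],[0.035,0,0,0.014,0,0,0],[0.035,0,0,0.021,0,0,0],[0.035,0,0,0.026,0,0,0],[0.035,0,0,0.026,0,0,0]]' && python3 go.py .6666 -.0043 .091
```

```text
t: 12.7
eef_pos: [0.6664, -0.0031, 0.1051]
orientation: [-179.9, 0.0, 90.1]
force: [-0.5, -0.2, -2.1]
opening: 0.0467
gripper_force: 47.0
t 12.7 [ 0.6664 -0.0031  0.1051] shift [-0.0012  0.0002  0.0141] turn [-0.1   0.01  0.13]
```

```bash
python3 -m pendant '[[0.035,-0.001,0,0.004,0,0,0],[0.035,-0.001,0,0.008,0,0,0],[0.035,-0.001,0,0.012,0,0,0],[0.035,-0.001,0,0.014,0,0,0],[0.035,-0.001,0,0.014,0,0,0]]' && python3 -m pendant '[[0.035,0,0,0.001,0,0,0],[0.035,0,0,0.002,0,0,0],[0.035,0,0,0.002,0,0,0]]'
```

```text
t: 13.2
eef_pos: [0.6668, -0.0042, 0.0918]
orientation: [-180.0, 0.0, 90.1]
force: [-0.5, -0.0, -0.8]
opening: 0.047
gripper_force: 47.0
t: 13.5
eef_pos: [0.6672, -0.0043, 0.0911]
orientation: [180.0, -0.0, 90.1]
force: [-1.8, 1.3, 4.1]
opening: 0.0471
gripper_force: 47.3
```

Floor contact at z = 0.091, as expected. Releasing and backing away.

```bash
python3 -m pendant '[[0.06,0,0,0,0,0,0],[0.0854,0,0,0,0,0,0],[0.0854,0,0,0,0,0,0],[0.0854,0,0,0,0,0,0],[0.0854,0,0,0,0,0,0]]' && python3 -m pendant '[[0.0854,0,0,-0.02,0,0,0],[0.0854,0,0,-0.05,0,0,0],[0.0854,0,0,-0.09,0,0,0],[0.0854,0,0,-0.13,0,0,0],[0.0854,0,0,-0.13,0,0,0]]' && python3 -m pendant '[[0.0854,0,-0.03,0,0,0,0],[0.0854,0,-0.07,0,0,0,0],[0.0854,0,-0.115,0,0,0,0],[0.0854,0,-0.16,0,0,0,0],[0.0854,0,-0.19,0,0,0,0]]' && python3 -m pendant '[[0.0854,0,0,0,0,0,0],[0.0854,0,0,0,0,0,0],[0.0854,0,0,0,0,0,0]]'
python3 - <<'E'
from plant import eyes
import cv2,numpy as np
a=eyes.read_camera('top')['img'][80:280,170:370];b=eyes.read_camera('side')['img'][100:300,200:400]
u=lambda i:cv2.resize(i,(400,400),interpolation=cv2.INTER_CUBIC)
cv2.imwrite('pics/g4.png',np.hstack([u(a),u(b)]))
E
```

```text
t: 14.0
eef_pos: [0.6671, -0.0042, 0.0902]
orientation: [180.0, 0.0, 90.1]
force: [0.4, 0.6, -0.3]
opening: 0.0856
gripper_force: 0.0
t: 14.5
eef_pos: [0.6703, -0.005, 0.2272]
orientation: [179.4, -0.0, 90.1]
force: [0.4, 0.4, -0.6]
opening: 0.0854
gripper_force: 0.0
t: 15.0
eef_pos: [0.4741, -0.0047, 0.2192]
orientation: [-179.9, -0.0, 90.1]
force: [0.3, -0.5, 1.3]
opening: 0.0853
gripper_force: 0.0
t: 15.3
eef_pos: [0.478, -0.0046, 0.2204]
orientation: [179.9, 0.0, 90.1]
force: [0.4, 0.6, 0.3]
opening: 0.0851
gripper_force: 0.0
```

View pics/g4.png

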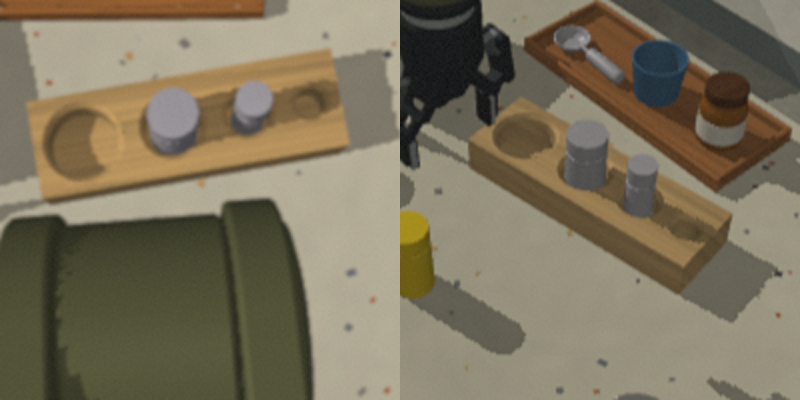

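Both tins are upright and seated: the wide one in the 58 mm well (side crop (586,155)), the narrow one in the 44 mm well (side crop (641,185)). The robot is clear.

```bash
python3 -c "from plant import sign_off;print(sign_off())"
```

```text
the job is handed in; nothing more can be done
None
```

Both steel tins stand released and upright at the bottom of their wells, the 34 mm tin in the 44 mm well and the 48 mm tin in the 58 mm well; I handed the job in at about 15 s, and no verdict was returned.

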